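# Cedar balls into the valet drawer

## Task

Put the cedar balls away: tip all five out of the steel pot into the chest's open drawer, stand the empty pot upright back on the round blue coaster with its foot wholly on it, and push the drawer fully shut. Leave the watch case, the polish tin and the shoe brush where they are.

Things in the scene. Friction and masses are not known exactly. Their poses are not given: they have to be found in the camera images.
- pot: open steel pot, flared: outside radius 42 mm at its flat foot, 72 mm at the rim, 55 mm high, wall 4 mm, floor 5 mm, 0.16 to 0.26 kg. Origin: centre of its underside; z up out of the mouth; its handle sticks out along its own -x. Starts upright on the coaster with the five balls in it; they roll out once it is tipped past about 60 degrees, 85 to 90 empties it
- pot_handle (a point): grip point in the middle of the pot's straight black handle, 100 mm from the pot's axis along the pot's -x, 43 mm above the foot. The handle is a bar running radially (along the pot's x), 14 mm wide (along the pot's y, the way to squeeze it), 22 mm tall, its free end 128 mm from the pot's axis; nothing under it
- pot_rim (a point): centre of the pot's mouth, in the plane of the rim, 55 mm above the foot
- coaster: round blue coaster, radius 70 mm, 6 mm thick, fixed to the counter, left or right of the chest. Origin: centre of its underside, on the counter
- chest_front (a point): middle of the front top edge of the shell of a dark wooden valet chest, 280 mm deep (x), 270 mm wide (y), 110 mm high, fixed to the counter. Axes of the chest: its -x faces the robot side and is the way the drawer slides out; this point is 110 mm above the counter
- drawer (a joint): how far the chest's only drawer is pulled out, in m: 0 fully shut, 0.198 the stop. It slides with a little friction (about 1 N) and stays where it is left
- drawer_edge (a point): middle of the front edge of the drawer's inner floor, against the front board, 22 mm above the counter; moves with the drawer, axes as the chest. The tray inside reaches 235 mm from here along +x and 114 mm to either side along y; side walls to 88 mm above the counter, the 15 mm thick front board to 98 mm. Only the part in front of the chest's shell is uncovered
- drawer_handle (a point): middle of the drawer's steel bar handle: 11 mm round bar, 120 mm long along the chest's y, 35 mm in front of the drawer's front board, 72 mm above the counter; it may be pushed straight along the chest's +x to shut the drawer
- ball0_center (a point): centre of one of five brown cedar balls, 28 mm across, 12 g, lying in the pot at the start
- ball1_center (a point): centre of one of five brown cedar balls, 28 mm across, 12 g, lying in the pot at the start
- ball2_center (a point): centre of one of five brown cedar balls, 28 mm across, 12 g, lying in the pot at the start
- ball3_center (a point): centre of one of five brown cedar balls, 28 mm across, 12 g, lying in the pot at the start
- ball4_center (a point): centre of one of five brown cedar balls, 28 mm across, 12 g, lying in the pot at the start
- watch_case: closed wooden watch case 122 x 102 x 62 mm, bystander. Origin: centre of its underside
- polish_tin: flat round metal tin with a pale top, radius 36 mm, 26 mm high, bystander. Origin: centre of its underside
- shoe_brush: shoe brush 150 x 50 x 42 mm, bystander. Origin: centre of its underside
There are look-alikes about, which are no part of the job. Several things have the shape of the pot; the one meant has the colours described above.

How it is judged:
On the way, in this order (a step that is already met when the one before it is completed fails the run):
1. the pot is lifted and tipped by more than 43 degrees with its mouth over the drawer (within 170 mm of the middle of the drawer floor's front edge, measured level) (angle between pot's own z axis and vertical above 0.75 rad and height (world z) of pot_rim above 0.08 m and horizontal distance between pot_rim and drawer_edge below 0.17 m), for 0.1 s.
2. all five balls lie in the drawer (x of ball0_center in the frame of drawer_edge between -0.004 and 0.24 m and y of ball0_center in the frame of drawer_edge between -0.118 and 0.118 m and z of ball0_center in the frame of drawer_edge between 0 and 0.05 m and x of ball1_center in the frame of drawer_edge between -0.004 and 0.24 m and y of ball1_center in the frame of drawer_edge between -0.118 and 0.118 m and z of ball1_center in the frame of drawer_edge between 0 and 0.05 m and x of ball2_center in the frame of drawer_edge between -0.004 and 0.24 m and y of ball2_center in the frame of drawer_edge between -0.118 and 0.118 m and z of ball2_center in the frame of drawer_edge between 0 and 0.05 m and x of ball3_center in the frame of drawer_edge between -0.004 and 0.24 m and y of ball3_center in the frame of drawer_edge between -0.118 and 0.118 m and z of ball3_center in the frame of drawer_edge between 0 and 0.05 m and x of ball4_center in the frame of drawer_edge between -0.004 and 0.24 m and y of ball4_center in the frame of drawer_edge between -0.118 and 0.118 m and z of ball4_center in the frame of drawer_edge between 0 and 0.05 m), for 0.2 s.
At the end, for the whole second after the job is handed in: all five balls in the drawer; the drawer shut to within 6 mm; the pot at rest, upright within 4.5 degrees, its foot on the coaster (centre within 30 mm of the coaster's centre) (all of step 2 and value of joint drawer below 0.006 m and angle between pot's own z axis and vertical below 0.08 rad and horizontal distance between pot and coaster below 0.03 m and z of pot in the frame of coaster between 0.003 and 0.01 m and linear speed of pot below 0.02 m/s); the robot touches nothing.
It fails at once if the watch case, polish tin or shoe brush is moved more than 30 mm or tipped over (distance of any of watch_case, polish_tin, shoe_brush from where it was at the start of the episode above 0.03 m or angle between any of watch_case, polish_tin, shoe_brush's own z axis and vertical above 0.5 rad).
It also fails if it takes over 72 s, if anything falls off the work surface, if the arm or the gripper's body presses on something with over 40 N, if the wrist force passes 120 N, or if a joint passes its speed limit or range.

## Robot

A 6-joint arm with a two-finger parallel gripper is mounted at the origin on the work surface. World frame = base frame: x ahead of the robot, y to its left, z up, the work surface at z = 0. Lengths are in m, angles in rad, forces in N, time in s.
With the tool pointing down it reaches from about 0.25 to 0.8 m from the base axis. Payload 3.9 kg.
Tool frame: the origin (TCP) lies midway between the tips of the shut fingers; the grasp point (between the pads) lies 19 mm behind it; z points along the fingers, y is the line along which they close (so a half turn about z gives the same grasp; the last joint's range is limited). The gripper opens to 85 mm and grips with 20 to 120 N. Pads are 22 mm wide; open, the fingers measure 114 mm over their backs; the gripper's body (76 mm by 85 mm) begins 54 mm behind the grasp point. The pads swing forward as they close: fully open they stand 13 mm farther back than shut.
Start: joints at [-1.199, 0.26, -0.138, 1.173, 0, 1.571], TCP at [0.191, -0.489, 0.231] pointing down, gripper open.
Joint ranges: [-2.78, 2.78], [-0.83, 1.72], [-1.28, 1.37], [-1.9, 2.12], [-1.57, 1.48], [-3.14, 3.14]. Speed limits (rad/s): [2.57, 2.57, 3.14, 3.14, 3.14, 3.14].

## Interface

Orientations are given as a rotation vector (axis times angle).
In Python, from cell import manip, eyes gives the robot as it stands.
- The arm moves only by the tool carry_out, never from a script. Its argument "steps" is a list of rows, each a list of 2 entries, a list of its own where there are three numbers: the shift along the tool's x, y, z in mm, then the turn about the tool's z in rad. A call has 1 to 8 rows; each row shifts and turns the commanded pose from where the row before left it, along the tool's axes as they then stand; what a row does not reach is not made up. A row lasts 1/8 s, in which the tool goes at most 62.5 mm and 10.7 degrees, less where a joint would pass 70% of its speed; a pose out of reach is approached as far as the arm can. A call is refused whole if a number of a shift passes 62.5 or a number of a turn 0.188, either way. A call with a gripper value outside its range is refused whole. "gripper" is the finger opening in mm, from 0 to 85.4, set as the call begins (left out, the last holds). The fingers move at their own pace and stop on an object; the grip force is fixed at half the most. Time passes only in rows, so rows that do not move let the fingers close. It gives the time, the measured TCP pose, the force, the opening and the grip force at its end, in the units of the state.
- manip.sense(): the state, without advancing time (a new reading comes with each control period).
- eyes.camera(name): name is "scene" or "top"; returns a dict with "pixels" (384x512x3 uint8, red, green, blue), "depth" (384x512 float32, m along the optical axis (not along the pixel's ray), 0 where there is no reading), "fx", "fy", "cx", "cy" (pixels), "k1" (the pictures are not rectified: a ray, as slopes to the right and down, at radius r is drawn at 1 + k1 r^2 times it, then the intrinsics apply), "view" (4x4, takes a point from world to camera coordinates). Camera axes: x right, y up, looking along -z (the intrinsics and any distortion apply to the point x, -y, -z); pixel columns grow to the right and rows downward; lengths in m; the calibration is good to about 2 mm. A picture is of the moment at which its call begins.
- manip.close_job(): hands the job in; it is judged then, once.
The state is a dict: "time_s": time; "qpos": joint angles; "qvel": joint speeds; "tau": joint torques, N m; "eef_pos": TCP position; "eef_rot": TCP orientation; "ft_force": force on the tool from outside, world axes, zero at the start; "wrist_torque": the same for the moment, N m; "width": finger opening in m; "grip_force": force on a finger pad.
Only numpy, scipy, OpenCV 4.12 (cv2) and the standard library are available. Lean on these libraries where they do the work, as an engineer would, in place of code of your own. Each camera call takes 0.05 s, during which the arm holds its last target. There are 200 camera calls.

## Working session

There is one attempt and no reset: what is moved stays moved. The work goes in short steps, Python scripts to look and compute and a tool call to move; the robot and the scene stay as the last step left them, time stands still between calls to the robot, and variables do not carry over. Pictures are saved under pics/ and viewed, at most 10 in all, crops included, and the job is handed in when it is done.

Besides the shell and the picture viewer there is one more tool, called after ">>>" as name(argument=value, ...), one argument or row to a line, values as JSON. carry_out: Moves the arm, as the interface text tells. Its arguments: {"type":"object","properties":{"steps":{"type":"array"},"gripper":{"type":"number"}},"required":["steps"]}

```bash
mkdir -p pics; ls
cat > h.py <<'E'
import numpy as np, cv2
from cell import manip, eyes
def world(c,u,v):
    "per-pixel world points from depth"
    u=np.asarray(u,float);v=np.asarray(v,float)
    d=c['depth'][v.astype(int),u.astype(int)]
    x,y=slopes(c,u,v)
    P=np.stack([x*d,-y*d,-d,np.ones_like(d)],-1)
    return (P@np.linalg.inv(c['view']).T)[...,:3]
def slopes(c,u,v):
    K=np.array([[c['fx'],0,c['cx']],[0,c['fy'],c['cy']],[0,0,1]])
    p=cv2.undistortPoints(np.stack([np.ravel(u),np.ravel(v)],-1)[:,None].astype(float),K,np.array([c['k1'],0,0,0.]))[:,0]
    return p[:,0].reshape(np.shape(u)),p[:,1].reshape(np.shape(u))
def plane(c,u,v,z):
    "cast ray on z plane"
    x,y=slopes(c,np.asarray(u,float),np.asarray(v,float))
    V=np.linalg.inv(c['view']);o=V[:3,3]
    d=np.stack([x,-y,-np.ones_like(x)],-1)@V[:3,:3].T
    return o+d*((z-o[2])/d[...,2])[...,None]
E
python3 - <<'E'
from h import *
for n in("scene","top"):
    c=eyes.camera(n); cv2.imwrite(f"pics/{n}0.png",cv2.resize(c['pixels'][...,::-1],(800,600)))
    np.savez(n+"0.npz",**c)
    print(n,c['fx'],c['k1'],np.linalg.inv(c['view'])[:3,3].round(3))
print({k:np.round(v,3) for k,v in manip.sense().items()})
E
```

```text
pics
scene 425.78289969247476 -0.013185113652478228 [ 1.169 -0.422  0.985]
top 388.1745748731261 -0.11108715452763429 [0.416 0.024 1.176]
{'time_s': np.float64(0.1), 'qpos': array([-1.199,  0.261, -0.139,  1.173, -0.   ,  1.571]), 'qvel': array([-0.   , -0.001,  0.006,  0.001, -0.001,  0.   ]), 'tau': array([-1.0000e-03, -4.0651e+01,  2.5453e+01,  1.0000e-02, -0.0000e+00,
        0.0000e+00]), 'eef_pos': array([ 0.191, -0.489,  0.231]), 'eef_rot': array([-3.086e+00, -5.800e-01,  1.000e-03]), 'ft_force': array([-0.253,  0.026,  0.545]), 'wrist_torque': array([-0.014, -0.025, -0.045]), 'grip_force': np.float64(0.0), 'width': np.float64(0.085)}
```

View pics/top0.png

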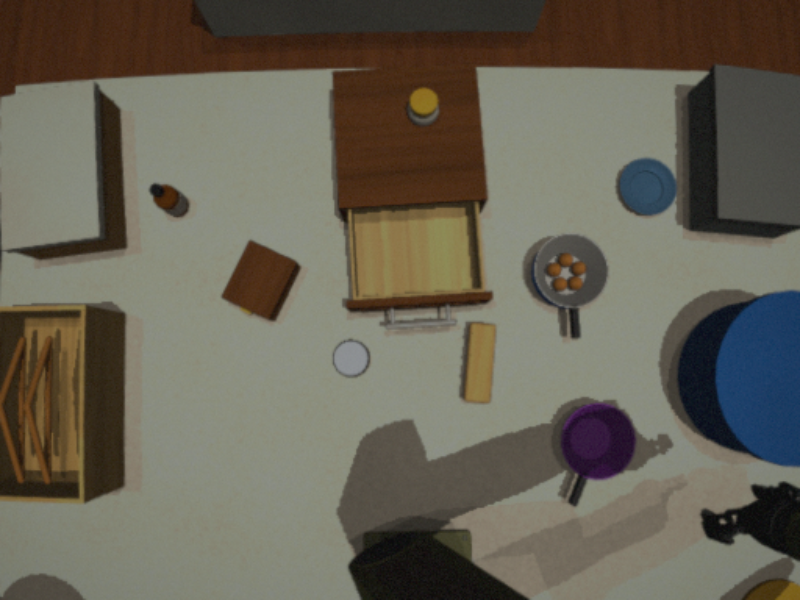

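View pics/scene0.png

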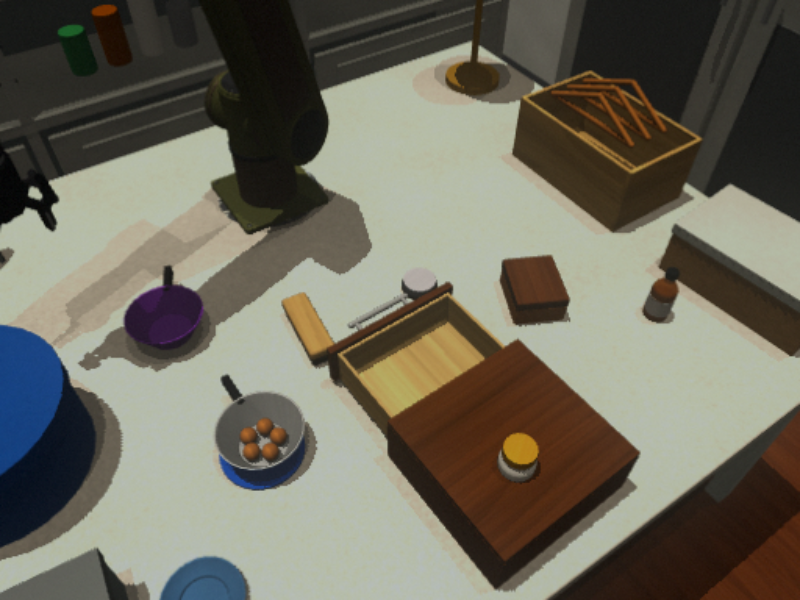

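Both pictures show the meant pot as the grey steel one holding brown balls at top (570,270), on a dark blue coaster. Its look-alikes are the purple pot at top (598,440), and the pale blue plate at (647,187), which stands in for the coaster. The other items in the top view:
- drawer, open at (418,255)
- bar handle (420,320)
- tin (351,358)
- brush (480,362)
- watch case (260,280)

```bash
cat > m.py <<'E'
from h import *
E
python3 - <<'E'
from h import *
c=dict(np.load("top0.npz"));s=800/512
img=c['pixels'];vv,uu=np.mgrid[0:384,0:512]
W=world(c,uu,vv)
def at(U,V): 
    w=W[int(V/s)-1:int(V/s)+2,int(U/s)-1:int(U/s)+2].reshape(-1,3); return np.median(w,0).round(3)
for n,p in dict(chestFL=(346,204),chestFR=(482,198),chestBL=(335,72),chestBR=(474,70),frontL=(350,303),frontR=(489,297),barL=(386,323),barR=(455,320),floor=(418,255),tin=(351,358),brush=(480,362),case=(262,280),handle_end=(575,333),handle=(572,318),purple=(598,405),box=(705,150),boxtop=(760,150),bottle=(423,100),bluebig=(760,370)).items(): print(n,at(*p))
# pot: pixels near with height in rim band
z=W[...,2]
reg=(abs(uu*s-575)<60)&(abs(vv*s-280)<75)
rim=reg&(z>.054)&(z<.075)&(uu*s>520)
hsv=cv2.cvtColor(img,cv2.COLOR_RGB2HSV)
print("rim z",z[rim].max())
P=W[rim]; 
hd=P[P[:,0]<P[:,0].max()-0.15] 
top=W[reg&(z>.056)&(vv*s<303)]
(cx,cy),r=cv2.minEnclosingCircle(top[:,:2].astype(np.float32)); print("rim circle",cx,cy,r,len(top))
han=W[reg&(z>.04)&(vv*s>310)]; print("handle",han.mean(0),han.min(0),han.max(0),len(han))
dark=reg&(img.max(-1)<60)&(vv*s>300)&(z>.03)
H=W[dark];print("dark handle",H.mean(0),H.min(0),H.max(0),len(H)); 
blue=reg&(hsv[...,0]>105)&(hsv[...,0]<130)&(hsv[...,1]>150);B=W[blue];print("coaster",B.mean(0),B.min(0),B.max(0),len(B))
ball=reg&(hsv[...,0]<15)&(hsv[...,1]>120);print("balls",W[ball].mean(0))
c2=dict(np.load("scene0.npz"));h2=cv2.cvtColor(c2['pixels'],cv2.COLOR_RGB2HSV);m=(h2[...,0]>105)&(h2[...,0]<130)&(h2[...,1]>150)
m[:, :125]=0;m[340:]=0;v,u=np.nonzero(m);Bs=world(c2,u,v);print("coaster scene",len(u),Bs.min(0),Bs.max(0))
x=slice(int(225/s),int(315/s))
a=cv2.resize(img[130:225,320:410][...,::-1],None,fx=6,fy=6,interpolation=cv2.INTER_CUBIC);cv2.imwrite("pics/crop.png",a)
E
```

```text
chestFL [0.709 0.12  0.111]
chestFR [ 0.718 -0.125  0.111]
chestBL [0.962 0.143 0.111]
chestBR [ 0.966 -0.119  0.11 ]
frontL [0.532 0.114 0.1  ]
frontR [ 0.537 -0.133  0.098]
barL [0.502 0.052 0.   ]
barR [ 0.506 -0.081  0.001]
floor [ 0.629 -0.01   0.023]
tin [0.433 0.121 0.028]
brush [ 0.423 -0.123  0.042]
case [0.579 0.283 0.063]
handle_end [ 0.472 -0.3    0.061]
handle [ 0.501 -0.295  0.06 ]
purple [ 0.337 -0.34   0.052]
box [ 0.822 -0.573  0.075]
boxtop [ 0.807 -0.657  0.126]
bottle [ 0.881 -0.019  0.161]
bluebig [ 0.398 -0.598  0.166]
rim z 0.06795353236362422
rim circle 0.5261901021003723 -0.16440820693969727 0.2184026539325714 296
handle [ 0.48257897 -0.27468247  0.1461138 ] [ 0.41561739 -0.30988559  0.04115099] [0.51395651 0.02381962 1.17564768] 127
dark handle [ 0.49255464 -0.29889381  0.05824271] [ 0.46581089 -0.30708375  0.03870328] [ 0.51971113 -0.29305671  0.06574617] 100
coaster [ 0.55839627 -0.24452338  0.00656184] [ 0.55839627 -0.24452338  0.00656184] [ 0.55839627 -0.24452338  0.00656184] 1
balls [ 0.58846626 -0.29633369  0.03482629]
coaster scene 180 [ 0.5677235  -0.37129551  0.00111896] [ 0.65997578 -0.26414544  0.01272954]
```

View pics/crop.png

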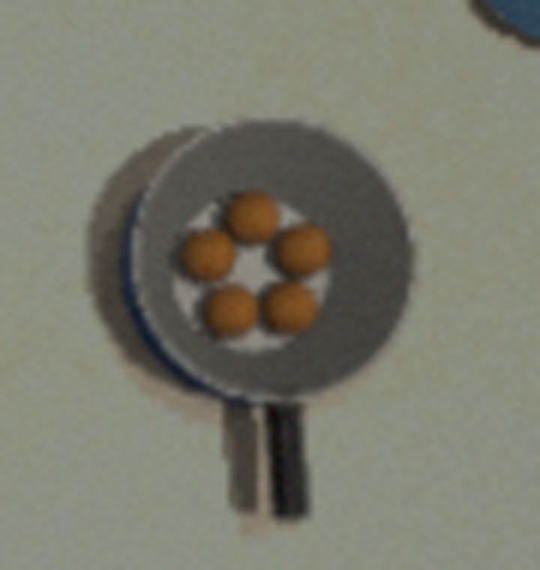

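The crop shows the grey steel pot with five balls, its rim centred at crop (272,260), i.e. top pixel (365,173). Its black handle runs down to crop (290,515), and the dark blue coaster shows at its lower left. That fits the description; the purple pot has no balls and the wrong colour.

Run:
```python
from h import *
from scipy.optimize import least_squares
c=dict(np.load("top0.npz"))
th=np.linspace(0,2*np.pi,24,endpoint=False)
R=plane(c,320+(272+138*np.cos(th))/6-.4,130+(260+138*np.sin(th))/6-.4,.061)
f=lambda p,P:np.hypot(P[:,0]-p[0],P[:,1]-p[1])-p[2]
o=least_squares(f,[.58,-.29,.07],args=(R,)).x;print("rim",o)
for q in((290,515),(285,410)): 
    h=plane(c,320+q[0]/6-.4,130+q[1]/6-.4,.06)[:2];d=o[:2]-h;print("handle",h,np.hypot(*d),np.arctan2(d[1],d[0]))
c2=dict(np.load("scene0.npz"));h2=cv2.cvtColor(c2['pixels'],cv2.COLOR_RGB2HSV)
m=((h2[...,0]>105)&(h2[...,0]<130)&(h2[...,1]>150)).astype(np.uint8);m[:,:135]=0;m[:270]=0;m[320:]=0;m[:,205:]=0
v,u=np.nonzero(m);us=np.unique(u);vb=np.array([v[u==k].max() for k in us])
P=plane(c2,us,vb,.003);g=lambda p:np.hypot(P[:,0]-p[0],P[:,1]-p[1])-.07
k=least_squares(g,[.59,-.29],loss='soft_l1',f_scale=.002);print("coaster",k.x,np.abs(k.fun).mean(),len(P))
# chest yaw and front
FL=plane(c,np.array([346,482,350,489])/1.5625,np.array([204,198,303,297])/1.5625,.11)
print("shell edge",FL[:2]);
F2=plane(c,np.array([348,491,348,491])/1.5625,np.array([310,303,298,291])/1.5625,.098);print("front board outer/inner?",F2)
B=plane(c,np.array([386,455])/1.5625,np.array([324,321])/1.5625,.072);print("bar",B)
```

```text
rim [ 0.59001572 -0.29619633  0.06856   ]
handle [ 0.46479231 -0.29982828] 0.12527606548549558 0.02899559033567078
handle [ 0.51592095 -0.29936821] 0.07416262548930165 0.0427822682924587
coaster [ 0.58716012 -0.30223698] 0.0008996535224086071 51
shell edge [[ 0.70778794  0.1190744   0.11      ]
 [ 0.7157232  -0.12633916  0.11      ]]
front board outer/inner? [[ 0.51728942  0.11755759  0.098     ]
 [ 0.52602132 -0.1384942   0.098     ]
 [ 0.53883919  0.11740412  0.098     ]
 [ 0.5476806  -0.13912318  0.098     ]]
bar [[ 0.49304833  0.05068407  0.072     ]
 [ 0.4965973  -0.07539572  0.072     ]]
```

>>> carry_out(
  steps=[
    [[0, 0, 0], 0.168],
    [[0, 0, 0], 0.168],
    [[50, -30, 0], 0],
    [[50, -30, 0], 0],
    [[50, -30, 0], 0],
    [[50, -30, 0], 0],
    [[50, -30, 0], 0],
    [[34, -30, 20], 0],
  ],
  gripper=60,
)

```text
time_s: 1.1
eef_pos: [0.4711, -0.2984, 0.212]
eef_rot: [3.139, 0.058, 0.005]
ft_force: [0.2, 0.2, -0.1]
width: 0.0599
grip_force: 0.0
```

```bash
cat > go.py <<'E'
import sys
from h import *
from scipy.spatial.transform import Rotation as Ro
s=manip.sense();R=Ro.from_rotvec(s['eef_rot']).as_matrix()
print('t',s['time_s'].round(2),'p',s['eef_pos'].round(4),'head',np.arctan2(R[1,0],R[0,0]).round(3),'z',R[:,2].round(3),'w',s['width'].round(4),'gf',s['grip_force'].round(1),'F',s['ft_force'].round(1),'T',s['wrist_torque'].round(2),'q',s['qpos'].round(2))
if len(sys.argv)>3:
    t=np.array(sys.argv[1:4],float);print('tool mm',(R.T@(t-s['eef_pos'])*1000).round(1))
E
python3 go.py 0.478 -0.3 0.034
```

```text
Traceback (most recent call last):
  File "go.py", line 5, in <module>
    print('t',s['time_s'].round(2),'p',s['eef_pos'].round(4),'head',np.arctan2(R[1,0],R[0,0]).round(3),'z',R[:,2].round(3),'w',s['width'].round(4),'gf',s['grip_force'].round(1),'F',s['ft_force'].round(1),'T',s['wrist_torque'].round(2),'q',s['qpos'].round(2))
              ^^^^^^^^^^^^^^^^^
AttributeError: 'float' object has no attribute 'round'
```

>>> carry_out(
  steps=[
    [[3, 1, 50], 0],
    [[0, 0, 50], 0],
    [[0, 0, 40], 0],
    [[0, 0, 25], 0],
    [[0, 0, 11], 0],
    [[0, 0, 0], 0],
  ],
  gripper=40,
)

```text
time_s: 1.85
eef_pos: [0.4707, -0.2997, 0.0348]
eef_rot: [-3.14, -0.056, 0.002]
ft_force: [-0.4, 0.8, 0.8]
width: 0.04
grip_force: 0.0
```

>>> carry_out(
  steps=[
    [[0, 0, 0], 0],
    [[0, 0, 0], 0],
    [[0, 0, 0], 0],
  ],
  gripper=14.5,
)

```text
time_s: 2.22
eef_pos: [0.4719, -0.3005, 0.0363]
eef_rot: [3.14, 0.056, 0.003]
ft_force: [0.2, -0.5, -0.2]
width: 0.0145
grip_force: 0.2
```

>>> carry_out(
  steps=[
    [[0, 0, 0], 0],
    [[0, 0, 0], 0],
  ],
  gripper=13.5,
)

```text
time_s: 2.48
eef_pos: [0.4717, -0.3007, 0.0359]
eef_rot: [3.14, 0.056, 0.002]
ft_force: [0.1, -2.0, 2.9]
width: 0.0136
grip_force: 13.6
```

```bash
sed -i "s/s=manip.sense();/s={k:np.asarray(v) for k,v in manip.sense().items()};/" go.py
python3 go.py 0.478 -0.3 0.034
```

```text
t 2.48 p [ 0.4717 -0.3007  0.0359] head 0.035 z [ 0.001 -0.001 -1.   ] w 0.0136 gf 13.6 F [ 0.1 -2.   2.9] T [-0.43 -0.11 -0.15] q [-0.57  0.47 -0.37  0.73 -0.    2.54]
tool mm [ 6.3 -0.5  1.9]
```

>>> carry_out(
  steps=[
    [[0, 0, -8], 0],
    [[0, 0, -8], 0],
    [[0, 0, -8], 0],
    [[0, 0, -8], 0],
    [[0, 0, 0], 0],
  ],
)

```text
time_s: 3.1
eef_pos: [0.4712, -0.3, 0.0681]
eef_rot: [3.141, 0.056, 0.001]
ft_force: [-0.4, 0.6, 0.8]
width: 0.0137
grip_force: 12.2
```

```bash
cat > tilt.py <<'E'
import sys
from h import *
import subprocess;print(subprocess.run(['python3','go.py'],capture_output=True,text=True).stdout)
c=eyes.camera("scene");g=cv2.cvtColor(c['pixels'],cv2.COLOR_RGB2BGR)
cv2.imwrite(sys.argv[1],cv2.resize(g,(800,600)))
E
python3 tilt.py pics/a1.png
```

```text
t 3.1 p [ 0.4712 -0.3     0.0681] head 0.036 z [ 0. -0. -1.] w 0.0137 gf 12.2 F [-0.4  0.6  0.8] T [0.07 0.08 0.02] q [-0.57  0.43 -0.33  0.8  -0.    2.54]

this script no longer has the robotException ignored in: <_io.TextIOWrapper mode='rw' encoding='UTF-8'>
Traceback (most recent call last):
BrokenPipeError: [Errno 32] Broken pipe
```

```bash
cat > tilt.py <<'E'
import sys
exec(open('go.py').read().replace('len(sys.argv)>3','False'))
for n in ("scene",):
    c=eyes.camera(n); np.savez('last_'+n+'.npz',**c)
    cv2.imwrite(sys.argv[1],cv2.resize(c['pixels'][...,::-1],(800,600)))
E
python3 tilt.py pics/a1.png
```

```text
t 3.1 p [ 0.4712 -0.3     0.0681] head 0.036 z [ 0. -0. -1.] w 0.0137 gf 12.2 F [-0.4  0.6  0.8] T [0.07 0.08 0.02] q [-0.57  0.43 -0.33  0.8  -0.    2.54]
```

View pics/a1.png

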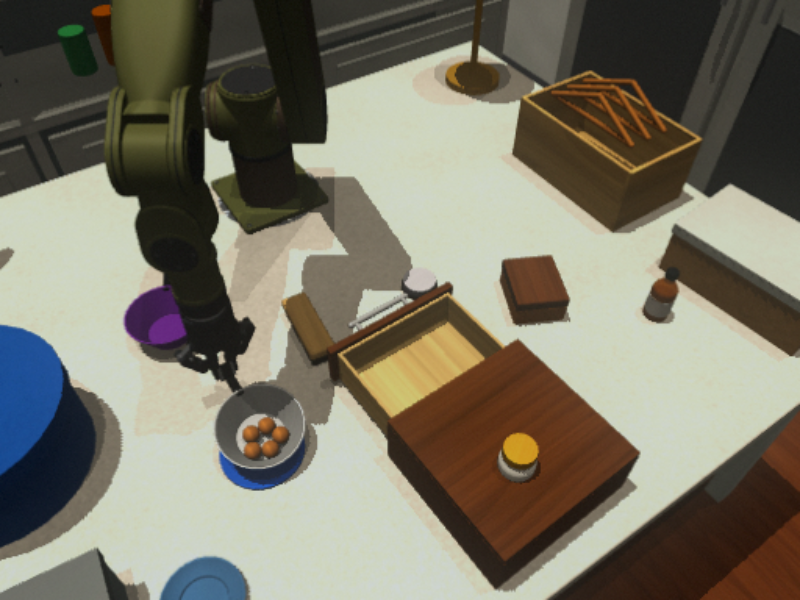

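>>> carry_out(
  steps=[
    [[4, 0, -8], 0],
    [[5, 0, -8], 0],
    [[5, 0, -8], 0],
    [[5, 0, -8], 0],
    [[0, 0, 0], 0],
  ],
)

```text
time_s: 3.78
eef_pos: [0.4913, -0.2996, 0.1003]
eef_rot: [3.14, 0.057, 0.003]
ft_force: [-0.0, 0.3, 0.3]
width: 0.0137
grip_force: 12.0
```

>>> carry_out(
  steps=[
    [[0, 0, 0], 0],
    [[0, 0, 0], 0],
    [[0, 0, 0], 0],
    [[0, 0, -15], 0],
    [[0, 0, -30], 0],
    [[0, 0, -40], 0],
    [[0, 0, -40], 0],
    [[0, 0, -30], 0],
  ],
  gripper=5,
)

```text
time_s: 4.78
eef_pos: [0.4891, -0.2992, 0.2561]
eef_rot: [3.141, 0.056, -0.002]
ft_force: [0.8, -1.2, -3.5]
width: 0.0128
grip_force: 58.7
```

```bash
python3 tilt.py pics/a2.png
```

```text
t 4.78 p [ 0.4891 -0.2992  0.2561] head 0.036 z [-0.001 -0.    -1.   ] w 0.0128 gf 58.7 F [ 0.8 -1.2 -3.5] T [-0.09  0.27 -0.03] q [-0.55  0.34  0.04  1.27 -0.    2.56]
```

View pics/a2.png

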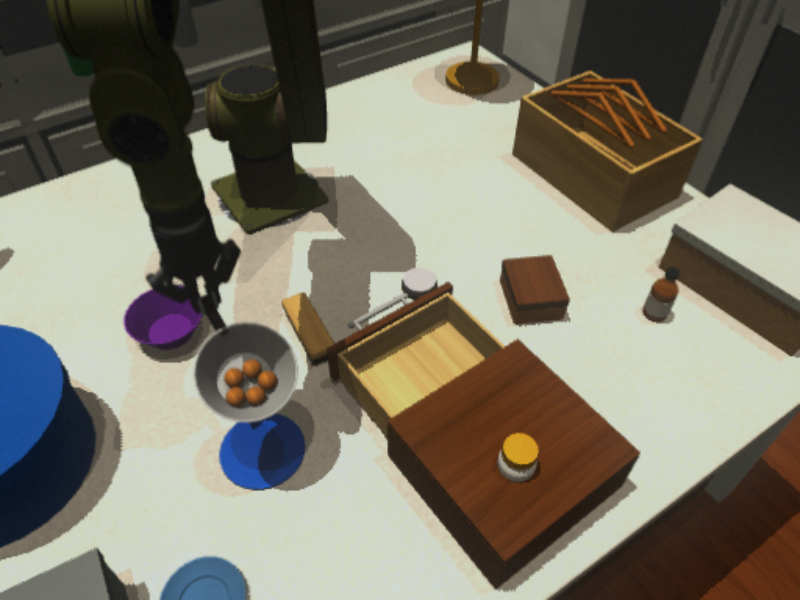

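The pot is held, tilted about 22°, with five balls in it at (250,382). The bare blue coaster is at (262,450). Next I carry it over the drawer.

>>> carry_out(
  steps=[
    [[15, -20, 0], 0],
    [[15, -40, 0], 0],
    [[15, -45, 0], 0],
    [[15, -45, 0], 0],
    [[15, -45, 0], 0],
    [[15, -45, 0], 0],
    [[15, -30, 0], 0],
    [[15, -15, 0], 0],
  ],
)

```text
time_s: 5.82
eef_pos: [0.5986, -0.0084, 0.2531]
eef_rot: [3.141, 0.059, -0.006]
ft_force: [-0.1, 0.2, -3.7]
width: 0.013
grip_force: 58.8
```

>>> carry_out(
  steps=[
    [[0, 0, 0], 0],
    [[0, 0, 0], 0],
    [[0, 0, 0], 0],
    [[0, 0, 0], 0],
  ],
  gripper=13.5,
)

```text
time_s: 6.32
eef_pos: [0.5992, -0.0109, 0.2543]
eef_rot: [3.141, 0.054, -0.001]
ft_force: [0.4, 0.4, -3.1]
width: 0.0137
grip_force: 18.9
```

```bash
python3 tilt.py pics/a3.png
```

```text
t 6.32 p [ 0.5992 -0.0109  0.2543] head 0.035 z [-0.001 -0.    -1.   ] w 0.0137 gf 18.9 F [ 0.4  0.4 -3.1] T [-0.01  0.09  0.  ] q [-0.02  0.38  0.1   1.29 -0.    3.09]
```

View pics/a3.png

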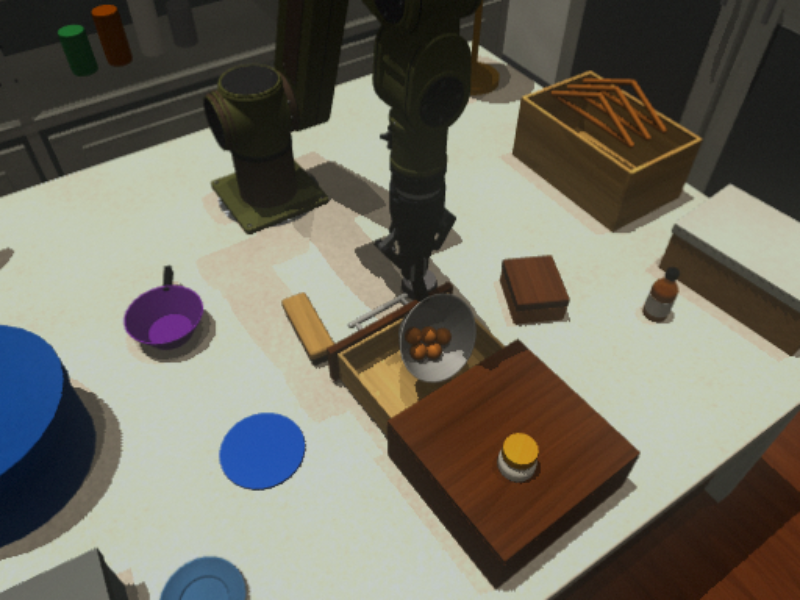

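The pot hangs over the drawer, now tilted around 55–60°, with its mouth at (437,338) and the balls still in it. I loosen the grip to let it swing further.

>>> carry_out(
  steps=[
    [[0, 0, 0], 0],
    [[0, 0, 0], 0],
    [[0, 0, 0], 0],
    [[0, 0, 0], 0],
  ],
  gripper=13.7,
)

```text
time_s: 6.88
eef_pos: [0.5999, -0.0101, 0.2543]
eef_rot: [3.141, 0.056, -0.0]
ft_force: [0.5, 0.6, -2.4]
width: 0.0138
grip_force: 11.3
```

```bash
cat > st.py <<'E'
# balls by colour: world points; rim tilt from grey pot pixels' plane not needed
exec(open('go.py').read())
for n in("scene","top"):
    c=eyes.camera(n);np.savez('last_'+n+'.npz',**c);h=cv2.cvtColor(c['pixels'],cv2.COLOR_RGB2HSV)
    m=((h[...,0]<14)&(h[...,1]>150)&(h[...,2]>90)).astype(np.uint8)
    N,L,S,C=cv2.connectedComponentsWithStats(m)
    for i in range(1,N):
        if S[i,4]>12:
            v,u=np.nonzero(L==i);w=np.median(world(c,u,v),0)
            if .45<w[0]<.85 and abs(w[1])<.2 or (w[1]<-.2 and w[2]<.3 and w[0]<.8 and w[0]>.4):print(n,C[i].round(),S[i,4],w.round(3))
E
python3 st.py
```

```text
t 6.88 p [ 0.5999 -0.0101  0.2543] head 0.036 z [-0. -0. -1.] w 0.0138 gf 11.3 F [ 0.5  0.6 -2.4] T [0.   0.16 0.06] q [-0.02  0.38  0.1   1.29 -0.    3.09]
scene [271. 224.] 13 [ 0.656 -0.029  0.145]
scene [329. 230.] 15 [0.731 0.1   0.112]
scene [285. 251.] 365 [ 0.719 -0.03   0.112]
scene [315. 239.] 31 [0.734 0.052 0.112]
scene [340. 246.] 128 [0.784 0.092 0.111]
scene [351. 246.] 47 [0.801 0.117 0.111]
scene [322. 276.] 519 [0.825 0.004 0.111]
scene [352. 264.] 193 [0.841 0.083 0.111]
```

>>> carry_out(
  steps=[
    [[0, 0, 0], 0],
    [[0, 0, 0], 0],
    [[0, 0, 0], 0],
    [[0, 0, 0], 0],
  ],
  gripper=13.8,
)

```text
time_s: 7.48
eef_pos: [0.5998, -0.0101, 0.2543]
eef_rot: [-3.141, -0.056, 0.0]
ft_force: [0.5, 0.2, -2.6]
width: 0.0135
grip_force: 7.1
```

```bash
python3 tilt.py pics/a4.png
```

```text
t 7.48 p [ 0.5998 -0.0101  0.2543] head 0.036 z [-0.  0. -1.] w 0.0135 gf 7.1 F [ 0.5  0.2 -2.6] T [0.11 0.09 0.01] q [-0.02  0.38  0.1   1.29  0.    3.09]
```

View pics/a4.png

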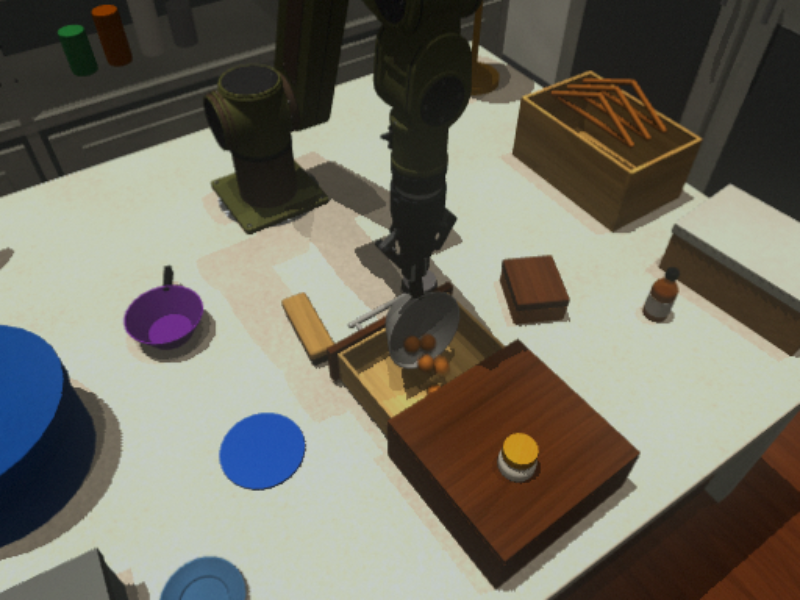

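Mouth now at (422,330). Three balls are out or on their way at (427,363), (442,366) and (434,388), and two are still in the pot at (412,343) and (427,342). I jog it up and down to tip it further.

>>> carry_out(
  steps=[
    [[0, 0, -15], 0],
    [[0, 0, 15], 0],
    [[0, 0, -15], 0],
    [[0, 0, 15], 0],
    [[0, 0, -15], 0],
    [[0, 0, 15], 0],
    [[0, 0, 0], 0],
  ],
  gripper=13.8,
)

```text
time_s: 8.4
eef_pos: [0.599, -0.0102, 0.2527]
eef_rot: [-3.141, -0.056, 0.004]
ft_force: [-1.0, 0.0, -2.6]
width: 0.0136
grip_force: 7.0
```

```bash
cat > st.py <<'E'
exec(open('go.py').read())
def rep(tag=''):
  for n,x0,x1,y0,y1 in(("scene",235,330,180,265),("top",222,318,125,200)):
    c=eyes.camera(n);np.savez('last_'+n+'.npz',**c);h=cv2.cvtColor(c['pixels'],cv2.COLOR_RGB2HSV)
    m=((h[...,0]<14)&(h[...,1]>130)&(h[...,2]>50)).astype(np.uint8)
    vv,uu=np.mgrid[0:384,0:512];W=world(c,uu,vv);z=W[...,2]
    m&=((z<.2)&~((z>.08)&(z<.117))&(W[...,0]>.545)&(uu>x0)&(uu<x1)&(vv>y0)&(vv<y1)).astype(np.uint8)
    N,L,S,C=cv2.connectedComponentsWithStats(m,connectivity=4)
    for i in range(1,N):
        if S[i,4]>12: print(n,C[i].round(),S[i,4],np.median(W[L==i],0).round(3))
    g=(h[...,1]<60)&(z>.06)&(z<.25)&(uu>x0)&(uu<x1)&(vv>y0)&(vv<y1)&(W[...,0]>.55)&(abs(W[...,1]+.01)<.1)
    P=W[g]; 
    if len(P)>50: print(n,'pot pts',len(P),np.percentile(P,[2,98],axis=0).round(3).tolist())
rep()
E
python3 st.py
```

```text
t 8.4 p [ 0.599  -0.0102  0.2527] head 0.036 z [-0.003  0.    -1.   ] w 0.0136 gf 7.0 F [-1.   0.  -2.6] T [ 0.06  0.09 -0.03] q [-0.02  0.38  0.1   1.29 -0.    3.09]
scene [328. 184.] 15 [0.575 0.238 0.063]
scene [300. 232.] 22 [0.664 0.067 0.047]
scene pot pts 1866 [[0.575, -0.07, 0.087], [0.639, 0.056, 0.232]]
```

Run:
```python
import numpy as np,cv2
a=np.load('last_scene.npz')['pixels'][160:290,205:345,::-1];b=np.load('last_top.npz')['pixels'][110:240,205:345,::-1]
cv2.imwrite('pics/a5.png',np.clip(cv2.resize(np.hstack([a,b]),(784,364),interpolation=cv2.INTER_CUBIC)*1.6,0,255).astype('uint8'))
```

```text
(no output)
```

View pics/a5.png

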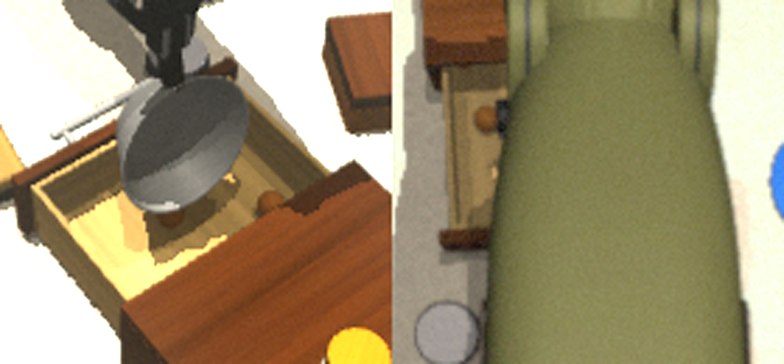

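The pot is empty, tilted about 80°, and balls lie in the drawer at crop (172,215) and (270,203). I tighten the grip, lift, and carry it back over the coaster.

>>> carry_out(
  steps=[
    [[0, 0, 0], 0],
    [[0, 0, 0], 0],
    [[0, 0, -15], 0],
    [[0, 0, -30], 0],
    [[0, 0, -20], 0],
    [[0, 15, 0], 0],
    [[0, 30, 0], 0],
    [[0, 45, 0], 0],
  ],
  gripper=5,
)

```text
time_s: 9.5
eef_pos: [0.6028, -0.101, 0.3187]
eef_rot: [3.141, 0.059, -0.001]
ft_force: [1.8, 0.3, -2.5]
width: 0.0122
grip_force: 61.5
```

>>> carry_out(
  steps=[
    [[-2, 45, 0], 0],
    [[-2, 45, 0], 0],
    [[-2, 45, 0], 0],
    [[-2, 40, 0], 0],
    [[0, 20, 0], 0],
    [[0, 5, 20], 0],
    [[0, 0, 40], 0],
    [[0, 0, 30], 0],
  ],
)

```text
time_s: 10.5
eef_pos: [0.6014, -0.3, 0.2272]
eef_rot: [-3.14, -0.056, 0.003]
ft_force: [-0.0, -0.6, -2.4]
width: 0.0124
grip_force: 61.5
```

```bash
cat > pt.py <<'E'
exec(open('go.py').read())
c=eyes.camera("scene");np.savez('last_scene.npz',**c)
h=cv2.cvtColor(c['pixels'],cv2.COLOR_RGB2HSV);vv,uu=np.mgrid[0:384,0:512];W=world(c,uu,vv);p=s['eef_pos']
b=(h[...,0]>105)&(h[...,0]<130)&(h[...,1]>150)&(uu>130)&(vv<330)&(vv>250)
if b.sum():print('coaster px world',np.percentile(W[b],[2,98],axis=0).round(3).tolist())
g=(h[...,1]<75)&(W[...,2]>.012)&(abs(W[...,1]-p[1])<.08)&(W[...,0]>p[0]-.06)&(W[...,0]<p[0]+.25)&(W[...,2]<p[2]+.01)
P=W[g];X=P[:,0]
for lo in np.arange(p[0]-.06,p[0]+.25,.02):
    q=P[(X>=lo)&(X<lo+.02)]
    if len(q)>8: print((lo-p[0]).round(3),len(q),'z',np.percentile(q[:,2],[3,97]).round(3),'y',np.percentile(q[:,1],[3,97]).round(3))
E
python3 pt.py
```

```text
t 10.5 p [ 0.6014 -0.3     0.2272] head 0.036 z [-0.002  0.001 -1.   ] w 0.0124 gf 61.5 F [-0.  -0.6 -2.4] T [ 0.02 -0.02  0.07] q [-0.46  0.53  0.27  1.31  0.    2.64]
coaster px world [[0.575, -0.369, 0.004], [0.659, -0.253, 0.033]]
-0.04 189 z [0.109 0.16 ] y [-0.33  -0.262]
-0.02 720 z [0.074 0.174] y [-0.343 -0.251]
0.0 806 z [0.068 0.228] y [-0.354 -0.239]
0.02 622 z [0.06  0.155] y [-0.365 -0.231]
0.04 60 z [0.056 0.081] y [-0.346 -0.271]
```

>>> carry_out(
  steps=[
    [[0, 0, 25], 0],
    [[0, 0, 20], 0],
    [[0, 0, 7], 0],
    [[0, 0, 0], 0],
  ],
)

```text
time_s: 11.05
eef_pos: [0.6024, -0.3003, 0.1785]
eef_rot: [3.141, 0.057, 0.001]
ft_force: [0.7, 0.2, -2.5]
width: 0.0122
grip_force: 61.5
```

>>> carry_out(
  steps=[
    [[0, 0, 0], 0],
    [[0, 0, 0], 0],
    [[-8, 0, 5], 0],
    [[-8, 0, 4], 0],
    [[-8, 0, 4], 0],
    [[-8, 0, 4], 0],
    [[-8, 0, 3], 0],
    [[0, 0, 0], 0],
  ],
  gripper=13.5,
)

```text
time_s: 12.05
eef_pos: [0.5613, -0.3021, 0.1589]
eef_rot: [3.14, 0.055, 0.0]
ft_force: [-4.3, -0.6, 7.8]
width: 0.0133
grip_force: 20.3
```

```bash
python3 pt.py
```

```text
t 12.05 p [ 0.5613 -0.3021  0.1589] head 0.035 z [ 0.    -0.001 -1.   ] w 0.0133 gf 20.3 F [-4.3 -0.6  7.8] T [0.13 0.84 0.03] q [-0.49  0.49  0.02  1.1  -0.    2.61]
coaster px world [[0.585, -0.37, 0.004], [0.66, -0.258, 0.011]]
-0.02 122 z [0.064 0.084] y [-0.327 -0.27 ]
0.0 696 z [0.029 0.164] y [-0.341 -0.257]
0.02 635 z [0.013 0.135] y [-0.355 -0.24 ]
0.04 475 z [0.013 0.091] y [-0.366 -0.232]
0.06 335 z [0.012 0.052] y [-0.363 -0.239]
0.08 34 z [0.012 0.022] y [-0.342 -0.266]
```

>>> carry_out(
  steps=[
    [[-10, 0, 4], 0],
    [[-10, 0, 5], 0],
    [[-10, 0, 5], 0],
    [[-9, 0, 5], 0],
    [[-9, 0, 6], 0],
    [[-8, 0, 6], 0],
    [[-8, 0, 7], 0],
    [[-6, 0, 7], 0],
  ],
)

```text
time_s: 13.1
eef_pos: [0.4891, -0.3047, 0.1142]
eef_rot: [3.139, 0.055, -0.006]
ft_force: [-9.3, 0.9, 13.2]
width: 0.0132
grip_force: 23.9
```

```bash
python3 pt.py
```

```text
t 13.1 p [ 0.4891 -0.3047  0.1142] head 0.035 z [-0.004 -0.002 -1.   ] w 0.0132 gf 23.9 F [-9.3  0.9 13.2] T [0.2  1.53 0.05] q [-0.55  0.42 -0.22  0.94 -0.    2.55]
coaster px world [[0.58, -0.369, 0.004], [0.659, -0.246, 0.011]]
0.0 18 z [0.112 0.124] y [-0.321 -0.289]
0.02 380 z [0.05 0.12] y [-0.326 -0.275]
0.04 634 z [0.037 0.109] y [-0.349 -0.251]
0.06 568 z [0.024 0.094] y [-0.363 -0.239]
0.08 460 z [0.013 0.08 ] y [-0.369 -0.234]
0.1 340 z [0.015 0.067] y [-0.367 -0.236]
0.12 266 z [0.024 0.055] y [-0.358 -0.247]
0.14 95 z [0.032 0.044] y [-0.338 -0.267]
```

>>> carry_out(
  steps=[
    [[-8, 0, 8], 0],
    [[-7, 0, 9], 0],
    [[-7, 0, 9], 0],
    [[-6, 0, 10], 0],
    [[-6, 0, 10], 0],
    [[-5, 0, 10], 0],
    [[-3, 0, 10], 0],
    [[-1, 0, 6], 0],
  ],
)

```text
time_s: 14.15
eef_pos: [0.449, -0.3055, 0.0393]
eef_rot: [-3.14, -0.056, 0.001]
ft_force: [-2.9, 0.3, 1.9]
width: 0.0135
grip_force: 21.5
```

```bash
python3 pt.py
```

```text
t 14.15 p [ 0.449  -0.3055  0.0393] head 0.036 z [-0.001  0.001 -1.   ] w 0.0135 gf 21.5 F [-2.9  0.3  1.9] T [-0.06  0.16 -0.02] q [-0.6   0.44 -0.41  0.72  0.    2.51]
coaster px world [[0.579, -0.369, 0.004], [0.658, -0.24, 0.011]]
0.0 11 z [0.043 0.049] y [-0.323 -0.287]
0.04 201 z [0.024 0.049] y [-0.333 -0.272]
0.06 380 z [0.013 0.048] y [-0.347 -0.255]
0.08 318 z [0.012 0.047] y [-0.355 -0.246]
0.1 268 z [0.012 0.046] y [-0.358 -0.246]
0.12 191 z [0.012 0.047] y [-0.353 -0.249]
0.14 39 z [0.014 0.048] y [-0.343 -0.258]
```

```bash
cat > lv.py <<'E'
exec(open('go.py').read())
from scipy.optimize import least_squares
for n in("scene","top"):
    c=eyes.camera(n);np.savez('last_'+n+'.npz',**c)
    h=cv2.cvtColor(c['pixels'],cv2.COLOR_RGB2HSV);vv,uu=np.mgrid[0:384,0:512];W=world(c,uu,vv);p=s['eef_pos']
    g=(h[...,1]<75)&(W[...,2]>.012)&(abs(W[...,1]+.303)<.085)&(W[...,0]>p[0]+.025)&(W[...,0]<p[0]+.25)&(W[...,2]<.12)
    P=W[g]
    if len(P)<100: print(n,len(P));continue
    a=np.arctan2(P[:,1]+.303,P[:,0]-np.median(P[:,0])); Q=[]
    for k in np.arange(-np.pi,np.pi,.2):   # highest pixels per sector = rim
        q=P[(a>=k)&(a<k+.2)]
        if len(q)>15: Q.append(np.median(q[np.argsort(q[:,2])[-8:]],0))
    Q=np.array(Q); A=np.c_[Q[:,:2]-Q[:,:2].mean(0),np.ones(len(Q))];k,*_=np.linalg.lstsq(A,Q[:,2],rcond=None)
    f=lambda v:np.hypot(Q[:,0]-v[0],Q[:,1]-v[1])-.070
    o=least_squares(f,[P[:,0].mean(),-.3],loss='soft_l1',f_scale=.002)
    print(n,len(Q),'rim z',k[2].round(4),'slope x,y',k[:2].round(3),'centre',o.x.round(4),'res',np.abs(o.fun).mean().round(4))
E
python3 lv.py
```

```text
t 14.2 p [ 0.4489 -0.3054  0.0389] head 0.036 z [-0.001  0.001 -1.   ] w 0.0137 gf 21.4 F [-1.2 -1.1  0.6] T [-0.17  0.1  -0.09] q [-0.6   0.44 -0.41  0.72  0.    2.51]
scene 32 rim z 0.0633 slope x,y [-0.02  -0.003] centre [ 0.5559 -0.3016] res 0.0012
top 32 rim z 0.0621 slope x,y [-0.031 -0.004] centre [ 0.5559 -0.3002] res 0.0015
```

>>> carry_out(
  steps=[
    [[0, 0, 0], 0],
    [[0, 0, 0], 0],
    [[0, 0, -8], 0],
    [[10, 0, 0], 0],
    [[14, 0, 0], 0],
    [[8, 0, 0], 0],
    [[0, 0, 6], 0],
    [[0, 0, 0], 0],
  ],
  gripper=5,
)

```text
time_s: 15.3
eef_pos: [0.4803, -0.3039, 0.0412]
eef_rot: [-3.14, -0.056, 0.004]
ft_force: [-0.0, -0.0, -2.3]
width: 0.0125
grip_force: 59.4
```

>>> carry_out(
  steps=[
    [[0, 0, 0], 0],
    [[0, 0, 0], 0],
    [[0, 0, 2], 0],
    [[0, 0, 2], 0],
    [[0, 0, 1], 0],
    [[0, 0, 0], 0],
  ],
  gripper=13.6,
)

```text
time_s: 16.05
eef_pos: [0.4812, -0.3047, 0.0373]
eef_rot: [3.141, 0.056, -0.0]
ft_force: [-2.2, -0.7, 2.0]
width: 0.0138
grip_force: 17.4
```

```bash
python3 lv.py
```

```text
t 16.05 p [ 0.4812 -0.3047  0.0373] head 0.036 z [-0. -0. -1.] w 0.0138 gf 17.4 F [-2.2 -0.7  2. ] T [-0.03  0.18 -0.  ] q [-0.56  0.48 -0.34  0.75 -0.    2.54]
scene 32 rim z 0.0629 slope x,y [-0.008  0.006] centre [ 0.588  -0.3008] res 0.0013
top 32 rim z 0.0613 slope x,y [-0.011  0.001] centre [ 0.5888 -0.2991] res 0.0017
```

>>> carry_out(
  steps=[
    [[0, 0, 0], 0],
    [[0, 0, 0], 0],
    [[0, 0, 0], 0],
    [[0, 0, -25], 0],
    [[0, 0, -50], 0],
    [[0, 0, -50], 0],
    [[-10, 0, -30], 0],
    [[0, 0, 0], 0],
  ],
  gripper=40,
)

```text
time_s: 17.15
eef_pos: [0.4726, -0.306, 0.1953]
eef_rot: [3.138, 0.056, 0.008]
ft_force: [0.7, -0.5, 0.7]
width: 0.04
grip_force: 0.0
```

```bash
sed -i "s/p\[0\]+.025/.51/;s/p\[0\]+.25/.68/" lv.py; python3 lv.py
python3 - <<'E'
from h import *
c=dict(np.load("last_top.npz"))
cv2.imwrite('pics/a6.png',np.clip(cv2.resize(c['pixels'][90:270,200:420,::-1],(770,600*770//733*180//172 if 0 else 600),interpolation=cv2.INTER_CUBIC)*1.4,0,255).astype('uint8'))
E
```

```text
t 17.15 p [ 0.4726 -0.306   0.1953] head 0.035 z [ 0.005 -0.003 -1.   ] w 0.04 gf 0.0 F [ 0.7 -0.5  0.7] T [-0.    0.01  0.01] q [-0.57  0.34 -0.12  1.11  0.    2.53]
scene 32 rim z 0.0624 slope x,y [0.003 0.005] centre [ 0.5881 -0.3009] res 0.001
top 32 rim z 0.0614 slope x,y [-0.002  0.001] centre [ 0.5879 -0.2993] res 0.0011
```

View pics/a6.png

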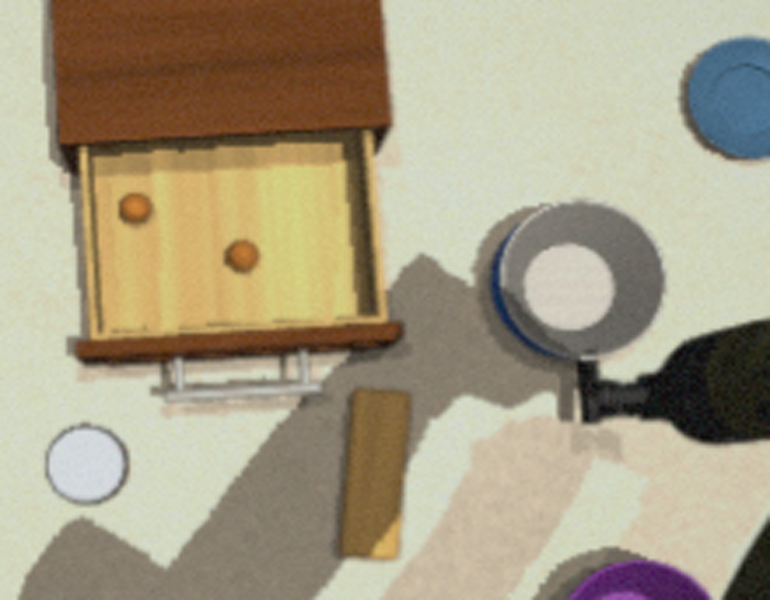

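The top crop shows the empty pot upright on the dark blue coaster at crop (582,280). Two balls lie in the drawer at (135,207) and (242,255), the other three are under the shell, and none are outside. The tin at (87,463) and the brush at (375,475) have not moved. Now I shut the drawer.

>>> carry_out(
  steps=[
    [[-3, -25, 0], 0],
    [[-3, -45, 0], 0],
    [[-3, -45, 0], 0],
    [[-3, -45, 0], 0],
    [[-3, -45, 0], 0],
    [[-3, -45, 0], 0],
    [[-3, -30, 0], 0],
    [[-2, -15, 0], 0],
  ],
  gripper=0,
)

```text
time_s: 18.25
eef_pos: [0.4365, -0.0096, 0.1908]
eef_rot: [-3.141, -0.059, 0.005]
ft_force: [0.6, 0.3, -0.4]
width: 0.0001
grip_force: 0.0
```

>>> carry_out(
  steps=[
    [[0, 0, 30], 0],
    [[0, 0, 45], 0],
    [[0, 0, 35], 0],
    [[0, 0, 20], 0],
    [[0, 0, 7], 0],
    [[0, 0, 0], 0],
  ],
)

```text
time_s: 19.0
eef_pos: [0.4375, -0.0112, 0.0549]
eef_rot: [3.141, 0.055, -0.002]
ft_force: [0.0, 0.4, -0.1]
width: 0.0003
grip_force: 0.0
```

>>> carry_out(
  steps=[
    [[10, 0, 0], 0],
    [[15, 0, 0], 0],
    [[15, 0, 0], 0],
    [[15, 0, 0], 0],
    [[15, 0, 0], 0],
    [[0, 0, 0], 0],
  ],
)

```text
time_s: 19.75
eef_pos: [0.5101, -0.0084, 0.0554]
eef_rot: [3.141, 0.057, 0.004]
ft_force: [-0.4, -0.1, -0.9]
width: 0.0003
grip_force: 0.0
```

```bash
cat > dr.py <<'E'
exec(open('go.py').read())
c=eyes.camera("scene");np.savez('last_scene.npz',**c)
vv,uu=np.mgrid[0:384,0:512];W=world(c,uu,vv)
# front board top: z .09-.104
g=(abs(W[...,2]-.098)<.004)&(W[...,1]>.03)&(W[...,1]<.12)&(W[...,0]>.45)&(W[...,0]<.9)&(uu>200)&(uu<330)
if g.sum():print('board-top x pct',np.percentile(W[g][:,0],[5,50,95]).round(3),g.sum())
E
python3 dr.py
```

```text
t 19.75 p [ 0.5101 -0.0084  0.0554] head 0.036 z [ 0.002 -0.    -1.   ] w 0.0003 gf 0.0 F [-0.4 -0.1 -0.9] T [ 0.05 -0.01 -0.03] q [-0.02  0.38 -0.47  0.72 -0.    3.09]
board-top x pct [0.561 0.569 0.576] 145
```

>>> carry_out(
  steps=[
    [[15, 0, 0], 0],
    [[15, 0, 0], 0],
    [[15, 0, 0], 0],
    [[15, 0, 0], 0],
    [[15, 0, 0], 0],
    [[15, 0, 0], 0],
    [[15, 0, 0], 0],
    [[8, 0, 0], 0],
  ],
)

```text
time_s: 20.8
eef_pos: [0.6223, -0.0043, 0.0553]
eef_rot: [-3.141, -0.056, -0.002]
ft_force: [-0.7, 0.4, 0.7]
width: -0.0001
grip_force: 0.6
```

```bash
python3 dr.py
```

```text
t 20.8 p [ 0.6223 -0.0043  0.0553] head 0.036 z [ 0.001  0.    -1.   ] w -0.0001 gf 0.6 F [-0.7  0.4  0.7] T [0.07 0.23 0.09] q [-0.01  0.54 -0.18  0.85  0.    3.1 ]
board-top x pct [0.668 0.677 0.683] 159
```

Steady, about 1 N. I push on in small steps until it stops.

>>> carry_out(
  steps=[
    [[8, 0, 0], 0],
    [[6, 0, 0], 0],
    [[5, 0, 0], 0],
    [[4, 0, 0], 0],
    [[0, 0, 0], 0],
  ],
)

```text
time_s: 21.48
eef_pos: [0.6421, -0.0036, 0.0551]
eef_rot: [-3.141, -0.056, 0.005]
ft_force: [-4.5, -0.1, 2.2]
width: -0.0003
grip_force: 2.4
```

>>> carry_out(
  steps=[
    [[3, 0, 0], 0],
    [[3, 0, 0], 0],
    [[0, 0, 0], 0],
  ],
)

```text
time_s: 21.85
eef_pos: [0.6421, -0.0036, 0.0548]
eef_rot: [3.141, 0.056, -0.021]
ft_force: [-16.4, 0.7, 11.5]
width: 0.0003
grip_force: 8.3
```

>>> carry_out(
  steps=[
    [[3, 0, 0], 0],
    [[0, 0, 0], 0],
  ],
)

```text
time_s: 22.1
eef_pos: [0.6421, -0.0036, 0.0546]
eef_rot: [3.141, 0.056, -0.03]
ft_force: [-21.4, 0.2, 15.5]
width: -0.0001
grip_force: 11.1
```

```bash
python3 dr.py
```

```text
t 22.1 p [ 0.6421 -0.0036  0.0546] head 0.036 z [-0.019 -0.001 -1.   ] w -0.0001 gf 11.1 F [-21.4   0.2  15.5] T [-0.08  4.15 -0.03] q [-0.01  0.58 -0.1   0.91 -0.    3.1 ]
board-top x pct [0.687 0.692 0.696] 88
```

>>> carry_out(
  steps=[
    [[-10, 0, 0], 0],
    [[-20, 0, 0], 0],
    [[-30, 0, 0], 0],
    [[-50, 0, 0], 0],
    [[0, 0, -40], 0],
    [[0, 0, -60], 0],
    [[-30, 30, -30], 0],
    [[0, 0, 0], 0],
  ],
)

```text
time_s: 23.15
eef_pos: [0.5155, -0.0398, 0.1888]
eef_rot: [3.14, 0.053, 0.012]
ft_force: [0.2, -0.3, 0.3]
width: -0.0004
grip_force: 0.0
```

>>> carry_out(
  steps=[
    [[-40, 50, 0], 0],
    [[-40, 50, 0], 0],
    [[-20, 50, 0], 0],
    [[0, 50, 0], 0],
    [[0, 30, 0], 0],
    [[0, 0, 0], 0],
  ],
)

```text
time_s: 23.9
eef_pos: [0.425, -0.2714, 0.1845]
eef_rot: [3.14, 0.051, 0.002]
ft_force: [0.3, 0.4, 0.3]
width: 0.0
grip_force: 0.0
```

```bash
python3 lv.py
python3 - <<'E'
from h import *
c=dict(np.load("last_top.npz"));d=dict(np.load("last_scene.npz"))
a=cv2.resize(c['pixels'][20:200,200:420,::-1],(400,327));b=cv2.resize(d['pixels'][150:370,100:369,::-1],(400,327))
cv2.imwrite('pics/a7.png',np.clip(np.hstack([a,b])*1.4,0,255).astype('uint8'))
E
```

```text
t 23.9 p [ 0.425  -0.2714  0.1845] head 0.033 z [ 0.001 -0.001 -1.   ] w 0.0 gf 0.0 F [0.3 0.4 0.3] T [ 0.06 -0.02 -0.08] q [-0.57  0.25 -0.28  1.04  0.    2.54]
scene 32 rim z 0.0623 slope x,y [0.002 0.004] centre [ 0.5878 -0.3009] res 0.0009
top 32 rim z 0.0613 slope x,y [ 0.001 -0.006] centre [ 0.588  -0.2994] res 0.0014
```

View pics/a7.png

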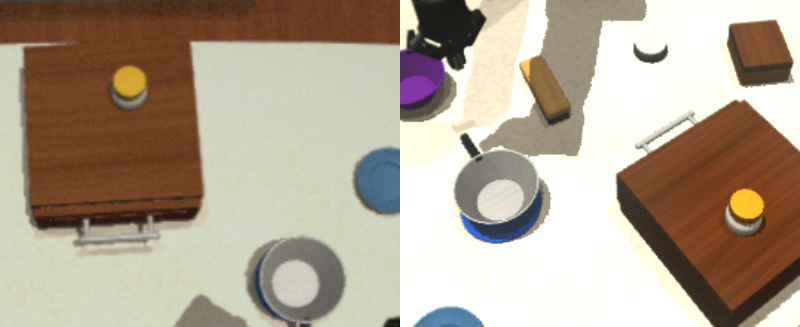

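The drawer front at (115,212) sits flush against the shell. The empty pot stands upright on the coaster, the other things haven't moved, and the arm is clear. Handing in.

```bash
python3 -c "
from cell import manip
print(manip.close_job())"
```

```text
the job is handed in; nothing more can be done
None
```

I handed the job in; no verdict came back. The pot is empty and stands upright on the coaster, the drawer is pushed shut against its stop, and nothing else was moved; I saw only two of the five balls inside the drawer and took the other three to be there too, under the shell.

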